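# Tip the purple ball out of the marble stand

## Task

A purple silicone ball is waiting behind the gate of one lane of the wooden marble stand. Push the lime bucket along its rails until it stands centred under that lane's mouth, then press that lane's red paddle right down with a fingertip and keep it down until the ball has rolled into the bucket, and let the paddle come back up. Do not touch the balls or the gates, keep the other two lanes shut with their balls in them, and leave everything else on the rack where it is.

Things in the scene. Friction and masses are not known exactly. Their poses are not given: they have to be found in the camera images.
- stand: fixed slotted wooden stand. Origin under it at z=0; x axis points down the lanes, away from the robot (yaw within 12 degrees), y across them; offsets here are in this frame. Three open-topped lanes, 36 mm wide, 24 mm deep, at y = +64 (left), 0, -64 mm (right), slope 12 degrees down to open mouths at x = +60 mm, floor there 88 mm high. Wood at most 140 mm high. A ball waits in each lane at x = +9 mm
- bucket (a joint): place of the lime bucket along its rails, m: the stand y of its centre, so +0.064, 0, -0.064 is under the left, middle, right mouth. Range -0.135 to +0.075; begins between -0.135 and -0.105, right of all mouths. It cannot leave the rails, slides with about 1.5 N friction and stays where left. Push its outside, or its inner wall with a fingertip dipped into its mouth
- bucket_rim (a point): centre of the bucket's open mouth, 80 mm above the rack surface, at stand x = +104 mm; axes parallel to the stand's. Bucket: 66 mm tall, 78 mm across outside at the rim and 66 mm at the foot, wall 3 mm, floor 4 mm
- purple_ball_center (a point): centre of the purple silicone ball, 30 mm diameter, about 114 mm above the rack at the start; it is in one of the three lanes, a different one from time to time
- purple_ball: the same purple silicone ball (17 g); this origin starts at its underside and turns with it, so use the centre point for its place
- glass_marble_center (a point): centre of the sea-green glass marble, 30 mm diameter, in another lane; to stay there
- glass_marble: the same glass marble (35 g); its origin turns with it
- steel_ball_center (a point): centre of the steel ball, 30 mm diameter, in the remaining lane; to stay there
- steel_ball: the same steel ball (110 g); its origin turns with it
- jacks_cup: stainless steel cup of jacks, 76 mm diameter, 85 mm tall, loose bystander; origin under its centre
- spice_jar: screw-top glass spice jar, 49 mm diameter, 98 mm tall, loose bystander; origin under its centre
- herb_pot: small terracotta herb pot, 76 mm diameter, 115 mm tall with leaves, loose bystander; origin under its centre
- seed_tin: seed tin, 60 mm diameter, 90 mm tall, loose bystander; origin under its centre
- plant_brush: flat brush with a wooden handle lying on the rack, about 200 mm long, loose bystander
- lever_left (a joint): angle of the left lane's rocking lever, rad: 0 at rest (gate shut), 0.5 with the paddle pressed to its stop. The ball can pass from about 0.4. A spring returns it: about 3 N on the paddle to start, 7 N at the stop. It rocks on an axle along y at stand x = -30, z = 144 mm
- paddle_left (a point): red paddle of the left lever, 42 mm (x) by 46 mm (y), 6 mm thick, behind the left lane on the robot's side; this point is the centre of its top face, at rest at stand x = -95, y = 64, z = 151 mm; its centre goes down about 31 mm at full press, open space below
- gate_left (a point): lower edge of the white gate of the left lever, a post 10 mm wide and 6 mm thick hanging into the left lane, at stand x = +28 mm; it rises when the paddle goes down. Not to be touched
- lever_middle (a joint): angle of the middle lane's rocking lever, rad: 0 at rest (gate shut), 0.5 with the paddle pressed to its stop. The ball can pass from about 0.4. A spring returns it: about 3 N on the paddle to start, 7 N at the stop. It rocks on an axle along y at stand x = -30, z = 144 mm
- paddle_middle (a point): red paddle of the middle lever, 42 mm (x) by 46 mm (y), 6 mm thick, behind the middle lane on the robot's side; this point is the centre of its top face, at rest at stand x = -95, y = 0, z = 151 mm; its centre goes down about 31 mm at full press, open space below
- gate_middle (a point): lower edge of the white gate of the middle lever, a post 10 mm wide and 6 mm thick hanging into the middle lane, at stand x = +28 mm; it rises when the paddle goes down. Not to be touched
- lever_right (a joint): angle of the right lane's rocking lever, rad: 0 at rest (gate shut), 0.5 with the paddle pressed to its stop. The ball can pass from about 0.4. A spring returns it: about 3 N on the paddle to start, 7 N at the stop. It rocks on an axle along y at stand x = -30, z = 144 mm
- paddle_right (a point): red paddle of the right lever, 42 mm (x) by 46 mm (y), 6 mm thick, behind the right lane on the robot's side; this point is the centre of its top face, at rest at stand x = -95, y = -64, z = 151 mm; its centre goes down about 31 mm at full press, open space below
- gate_right (a point): lower edge of the white gate of the right lever, a post 10 mm wide and 6 mm thick hanging into the right lane, at stand x = +28 mm; it rises when the paddle goes down. Not to be touched

How it is judged:
On the way, in this order (a step that is already met when the one before it is completed fails the run):
1. the bucket stands under the mouth of the purple ball's lane (within 18 mm of centred) while the ball still waits behind its gate (y of purple_ball_center in the frame of bucket_rim between -0.018 and 0.018 m and x of purple_ball_center in the frame of stand below 0.03 m and z of purple_ball_center in the frame of stand above 0.1 m), for 0.2 s.
2. the paddle of the purple ball's lane is pressed down by the fingers (lever beyond 0.3 rad) (((value of joint lever_left above 0.3 rad and contact force between the fingers and paddle_left above 0.5 N and y of purple_ball_center in the frame of stand between 0.032 and 0.096 m) or (value of joint lever_middle above 0.3 rad and contact force between the fingers and paddle_middle above 0.5 N and y of purple_ball_center in the frame of stand between -0.032 and 0.032 m) or (value of joint lever_right above 0.3 rad and contact force between the fingers and paddle_right above 0.5 N and y of purple_ball_center in the frame of stand between -0.096 and -0.032 m))), for 0.05 s.
At the end, for the whole second after the job is handed in: the purple ball lies at rest inside the bucket (more than 30 mm below the rim), all three levers are back at rest (under 0.05 rad), and the glass marble and the steel ball are still behind their gates (horizontal distance between purple_ball_center and bucket_rim below 0.03 m and z of purple_ball_center in the frame of bucket_rim between -0.07 and -0.03 m and linear speed of purple_ball below 0.05 m/s and value of joint each of lever_left, lever_middle, lever_right below 0.05 rad and x of each of glass_marble_center, steel_ball_center in the frame of stand below 0.03 m and z of each of glass_marble_center, steel_ball_center in the frame of stand above 0.1 m); the robot touches nothing.
It fails at once if a ball or a gate is touched by the robot (contact force between any of the fingers, the arm and purple_ball above 0.2 N or contact force between any of the fingers, the arm and glass_marble above 0.2 N or contact force between any of the fingers, the arm and steel_ball above 0.2 N or contact force between any of the fingers, the arm and gate_left above 0.2 N or contact force between any of the fingers, the arm and gate_middle above 0.2 N or contact force between any of the fingers, the arm and gate_right above 0.2 N).
It fails at once if the purple ball is lifted (height (world z) of purple_ball_center above 0.135 m).
It fails at once if the lever of another lane is pressed beyond 0.15 rad ((value of joint lever_left above 0.15 rad and not (y of purple_ball_center in the frame of stand between 0.032 and 0.096 m)) or (value of joint lever_middle above 0.15 rad and not (y of purple_ball_center in the frame of stand between -0.032 and 0.032 m)) or (value of joint lever_right above 0.15 rad and not (y of purple_ball_center in the frame of stand between -0.096 and -0.032 m))).
It fails at once if another ball is moved more than 15 mm (distance of any of glass_marble_center, steel_ball_center from where it was at the start of the episode above 0.015 m).
It fails at once if a bystander is moved more than 30 mm (distance of any of jacks_cup, spice_jar, herb_pot, seed_tin, plant_brush from where it was at the start of the episode above 0.03 m).
It also fails if it takes over 48 s, if anything falls off the work surface, if the arm or the gripper's body presses on something with over 40 N, if the wrist force passes 120 N, or if a joint passes its speed limit or range.

## Robot

A 7-joint arm with a two-finger parallel gripper is mounted at the origin on the work surface. World frame = base frame: x ahead of the robot, y to its left, z up, the work surface at z = 0. Lengths are in m, angles in rad, forces in N, time in s.
With the tool pointing down it reaches from about 0.4 to 0.85 m from the base axis. Payload 10.4 kg.
Tool frame: the origin (TCP) lies at the very end of the fingers, on their centre line; the grasp point (between the pads) lies 19 mm behind it; x points along the fingers, z is the direction in which the jaws open and shut, and the axes are right-handed (so a half turn about x gives the same grasp; the last joint's range is limited). The gripper opens to 85 mm and grips with 20 to 120 N. Pads are 22 mm wide; open, the fingers measure 114 mm over their backs; the gripper's body (76 mm by 85 mm) begins 54 mm behind the grasp point. The pads swing forward as they close: fully open they stand 13 mm farther back than shut.
Start: joints at [-1.246, 0.332, -0.065, 1.46, 0.022, 1.35, -0.088], TCP at [0.213, 0.588, 0.231] pointing down, gripper open.
Joint ranges: [-2.6, 2.6], [-0.5, 2.12], [-1.47, 1.34], [0.16, 2.42], [-1.27, 4.41], [0.06, 2.06], [-2.6, 2.6]. Speed limits (rad/s): [2.22, 2.22, 2.79, 2.79, 3.14, 3.14, 3.14].

## Interface

Orientations are given as a unit quaternion [x, y, z, w].
In Python, from workcell import telemetry, viewer, manip, spot_in, mark_of gives the robot as it stands. The module is installed in compiled form; this text tells all that it offers.
- The arm moves only by the shell command python3 -m crank 'ROWS' [FORCE]. ROWS is JSON, a list of rows, each a list of 3 entries, a list of its own where there are three numbers: the closure, from 0 (fully open) to 1 (shut), then the shift along the world's x, y, z in cm, then the turn, a rotation vector about the world's x, y, z in rad. A call has 1 to 12 rows; each row shifts and turns the commanded pose from where the row before left it; what a row does not reach is not made up. A row lasts 1/12 s, in which the tool goes at most 41.7 mm and 7.16 degrees, less where a joint would pass 70% of its speed; a pose out of reach is approached as far as the arm can. A call with a gripper value outside its range is refused whole. The fingers move at their own pace and stop on an object; FORCE is the grip in N (left out, the last holds). Time passes only in rows, so rows that do not move let the fingers close. It gives the time, the measured TCP pose, the force and the opening at its end, in the units of the state.
- telemetry.get_obs(): the state, without advancing time (a new reading comes with each control period).
- viewer.camera(name): name is "side" or "top"; returns a dict with "frame" (420x560x3 uint8, red, green, blue), "intrinsics" (3x3 intrinsics, pixels), "cam_to_world" (4x4, takes a point from camera to world coordinates). Camera axes: x right, y up, looking along -z (the intrinsics and any distortion apply to the point x, -y, -z); pixel columns grow to the right and rows downward; lengths in m; the calibration is good to about 2 mm. A picture is of the moment at which its call begins. There is no depth.
- manip.hand_in(): hands the job in, once; it reports no verdict.
Trained networks look in a picture, given as the dict that the camera call returned (one of the last four; its "shot" number tells which), for a name from the list of things; names that differ only in an ending like _2 or _b are one class to them, and where a whole thing is asked for, a point or a joint stands for the part that bears it (a point fixed in the world has none). Each returns a list of dicts, best first, with "conf" (0 to 1); they miss things now and then, are a little off and sometimes report something else, mostly with a low value. They report only what shows in the picture. A call takes as long as a camera call.
- spot_in(thing, picture): "location" ([x, y, z] in m, in the coordinates of the camera as it stood for that picture, good to about 4 mm: the middle of the surface that is visible of it).
- mark_of(thing, picture): "location" ([x, y, z] in m, in the coordinates of the camera as it stood for that picture, good to about 4 mm: a listed point, or the origin of a listed thing).
The state is a dict: "clock": time; "joint_pos": joint angles; "joint_velocities": joint speeds; "tau": joint torques, N m; "position": TCP position; "ee_rot": TCP orientation; "ft_force": force on the tool from outside, world axes, zero at the start; "torque": the same for the moment, N m; "grip_width": opening from 0.0 (shut) to 1.0 (fully open).
Only numpy, scipy, OpenCV 4.12 (cv2) and the standard library are available. Lean on these libraries where they do the work, as an engineer would, in place of code of your own. Each camera call takes 0.05 s, during which the arm holds its last target. There are 200 camera calls.

## Working session

There is one attempt and no reset: what is moved stays moved. The work goes in short steps, Python scripts to look and compute and a shell command to move; the robot and the scene stay as the last step left them, time stands still between calls to the robot, and variables do not carry over. Pictures are saved under pics/ and viewed, about 8 in all and at most 12, crops included, and the job is handed in when it is done.

```bash
mkdir -p pics; cat > h.py <<'E'
import numpy as np, cv2
from workcell import telemetry, viewer, manip, spot_in, mark_of
def w(p,loc):
    T=np.array(p["cam_to_world"]); return (T@np.r_[loc,1])[:3]
def find(names,p,f=mark_of):
    for n in names:
        r=f(n,p)
        print(n,[(np.round(w(p,d["location"]),4).tolist(),round(d["conf"],2)) for d in r[:2]])
def pix(p,X):
    T=np.linalg.inv(np.array(p["cam_to_world"])); c=(T@np.r_[X,1])[:3]
    q=np.array(p["intrinsics"])@np.array([c[0],-c[1],-c[2]]); return q[:2]/q[2]
E
python3 - <<'E'
from h import *
ims=[]
for c in("side","top"):
    p=viewer.camera(c); ims.append(p["frame"][...,::-1])
    cv2.imwrite(f"pics/{c}0.png",ims[-1])
    print(c,np.round(np.array(p["cam_to_world"])[:3,3],3))
    find(["stand","bucket_rim","purple_ball_center","glass_marble_center","steel_ball_center","paddle_left","paddle_middle","paddle_right","jacks_cup","spice_jar","herb_pot","seed_tin","plant_brush"],p)
print(telemetry.get_obs())
E
```

```text
side [-0.238 -0.811  1.224]
stand [([0.5267, -0.0195, -0.0016], 0.81), ([0.378, 0.3984, -0.0027], 0.51)]
bucket_rim [([0.6339, -0.1358, 0.0781], 0.68), ([0.5344, -0.0143, 0.0957], 0.31)]
purple_ball_center [([0.5326, -0.0831, 0.1173], 0.5)]
glass_marble_center [([0.5349, -0.0163, 0.0991], 0.46), ([0.5365, 0.0481, 0.1146], 0.44)]
steel_ball_center [([0.536, -0.0175, 0.114], 0.38), ([0.3797, 0.3968, -0.002], 0.29)]
paddle_left [([0.4324, 0.0457, 0.1554], 0.79), ([0.6108, -0.3453, 0.0017], 0.68)]
paddle_middle [([0.4374, -0.0187, 0.1484], 0.83)]
paddle_right [([0.4328, -0.0805, 0.155], 0.91), ([0.6314, -0.1377, 0.0799], 0.41)]
jacks_cup [([0.6121, -0.3466, 0.0015], 0.6), ([0.5368, -0.0804, 0.1147], 0.16)]
spice_jar [([0.5081, 0.3192, -0.0012], 0.7)]
herb_pot [([0.6785, 0.3874, -0.0001], 0.82), ([0.5344, -0.015, 0.097], 0.47)]
seed_tin [([0.44, -0.3885, 0.0015], 0.93)]
plant_brush []
top [3.960e-01 1.000e-03 1.383e+00]
stand [([0.5309, -0.0174, -0.0008], 0.9)]
bucket_rim [([0.6344, -0.1335, 0.0784], 0.8), ([0.3831, 0.3985, -0.0014], 0.7)]
purple_ball_center [([0.5134, 0.3276, -0.0026], 0
[... 538 characters left out ...]
9, -0.0017], 0.61)]
{'clock': 1.4, 'joint_pos': array([-1.2455832 ,  0.33219912, -0.06470754,  1.46008282,  0.02163406,
        1.34988067, -0.08850065]), 'joint_velocities': array([ 0.00126741,  0.00041203, -0.00019464,  0.00116502, -0.00059538,
        0.00247781, -0.00043431]), 'tau': array([ 2.14875095e-04, -6.25233364e+01,  4.91306093e-02, -3.91828644e+01,
        1.64814462e-02,  1.86709993e-03,  5.09261599e-05]), 'position': array([0.21302733, 0.5876134 , 0.23134632]), 'ee_rot': array([-0.40592408,  0.5789321 ,  0.40597068,  0.57900869]), 'ft_force': array([0.59754124, 0.0949061 , 0.56598971]), 'torque': array([-0.00101512,  0.01175207, -0.0468086 ]), 'grip_width': 0.9984455168807272}
```

View pics/side0.png

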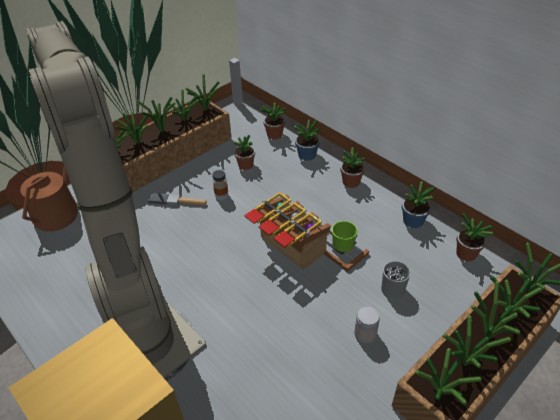

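View pics/top0.png

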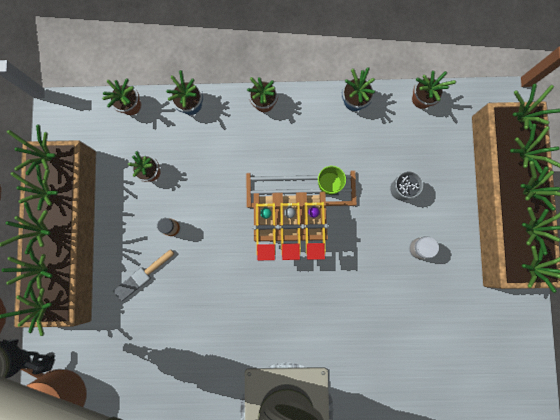

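```bash
python3 - <<'E'
from h import *
from scipy.spatial.transform import Rotation as R
print(R.from_quat(telemetry.get_obs()["ee_rot"]).as_matrix().round(3))
L={"bucket_rim":[],"purple_ball_center":[],"paddle_right":[],"paddle_left":[]}
for k in range(2):
  for c in("top","side"):
    p=viewer.camera(c)
    for n in L:
      L[n]+=[w(p,d["location"]).round(4).tolist() for d in mark_of(n,p)[:2] if d["conf"]>.35]
for n in L: print(n,L[n])
p=viewer.camera("top"); f=p["frame"]
cv2.imwrite("pics/z.png",cv2.resize(f[160:270,235:375],None,fx=5,fy=5,interpolation=cv2.INTER_CUBIC)[...,::-1])
print([pix(p,x).round(1).tolist() for x in([.634,-.1345,.08],[.434,-.08,.151],[.537,-.08,.114])])
E
```

```text
[[ 0.    -0.94   0.341]
 [ 0.     0.341  0.94 ]
 [-1.    -0.     0.   ]]
bucket_rim [[0.6369, -0.1325, 0.0816], [0.6302, -0.137, 0.0794], [0.6356, -0.1319, 0.0764], [0.5569, -0.018, 0.1033], [0.6344, -0.1395, 0.079], [0.5374, 0.0507, 0.1106]]
purple_ball_center [[0.5397, -0.0806, 0.111], [0.5371, -0.0144, 0.0989], [0.536, -0.083, 0.1158], [0.5386, -0.0811, 0.1102], [0.5362, -0.0842, 0.1144]]
paddle_right [[0.4325, -0.0832, 0.1528], [0.531, -0.0167, -0.0021], [0.4322, -0.0827, 0.1529], [0.4364, -0.0796, 0.1519], [0.5347, 0.0416, 0.0987], [0.4329, -0.0806, 0.1516]]
paddle_left [[0.4354, 0.0457, 0.1499], [0.4331, 0.0443, 0.155], [0.4355, 0.0469, 0.1509], [0.4293, 0.0449, 0.1557]]
[[331.5, 179.2], [315.4, 251.5], [313.4, 213.1]]
```

View pics/z.png

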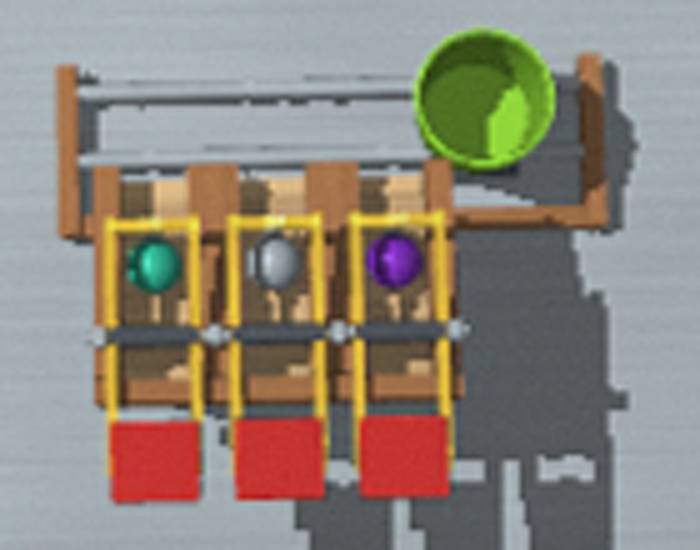

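The purple ball is in the right lane, at crop pixel (394,260). The bucket centre is at (485,98), and the projected measurements match both. I'll move above the bucket with the fingers shut and the jaw axis turned along y.

```bash
python3 -m crank '[[1,[1.8,-3,0.2],[0,0,0.0436]],[1,[1.8,-3,0.2],[0,0,0.0436]],[1,[1.8,-3,0.2],[0,0,0.0436]],[1,[1.8,-3,0.2],[0,0,0.0436]],[1,[1.8,-3,0.2],[0,0,0.0436]],[1,[1.8,-3,0],[0,0,0.0436]],[1,[1.8,-3,0],[0,0,0.0436]],[1,[1.8,-3,0],[0,0,0.0436]],[1,[1.8,-3,0],[0,0,0]],[1,[1.8,-3,0],[0,0,0]],[1,[1.8,-3,0],[0,0,0]],[1,[1.8,-3,0],[0,0,0]]]' 30
python3 -m crank '[[1,[1.8,-3,0],[0,0,0]],[1,[1.8,-3,0],[0,0,0]],[1,[1.8,-3,0],[0,0,0]],[1,[1.8,-3,0],[0,0,0]],[1,[1.8,-3,0],[0,0,0]],[1,[1.8,-3,0],[0,0,0]],[1,[1.8,-3,0],[0,0,0]],[1,[1.8,-3,0],[0,0,0]],[1,[1.8,-3,0],[0,0,0]],[1,[1.8,-3,0],[0,0,0]],[1,[0,0,0],[0,0,0]],[1,[0,0,0],[0,0,0]]]'
```

```text
clock: 3.45
position: [0.4296, 0.226, 0.2417]
ee_rot: [-0.5, 0.499, 0.5, 0.5]
ft_force: [0.4, 0.3, 0.3]
grip_width: -0.001
clock: 4.45
position: [0.6092, -0.0747, 0.2409]
ee_rot: [-0.499, 0.501, 0.499, 0.5]
ft_force: [-0.1, 0.8, 0.3]
grip_width: -0.003
```

```bash
python3 -m crank '[[1,[1.8,-3.1,0],[0,0,0]],[1,[1.8,-3.1,0],[0,0,0]],[1,[0,0,-3],[0,0,0]],[1,[0,0,-3],[0,0,0]],[1,[0,0,-3],[0,0,0]],[1,[0,0,-2],[0,0,0]],[1,[0,0,-2],[0,0,0]],[1,[0,0,0],[0,0,0]]]'
python3 - <<'E'
from h import *
p=viewer.camera("side"); f=p["frame"]
cv2.imwrite("pics/s1.png",cv2.resize(f[170:290,240:420],None,fx=4,fy=4,interpolation=cv2.INTER_CUBIC)[...,::-1])
E
```

```text
clock: 5.12
position: [0.6427, -0.1319, 0.1071]
ee_rot: [-0.499, 0.5, 0.503, 0.498]
ft_force: [-0.2, 0.6, -0.2]
grip_width: -0.001
```

View pics/s1.png

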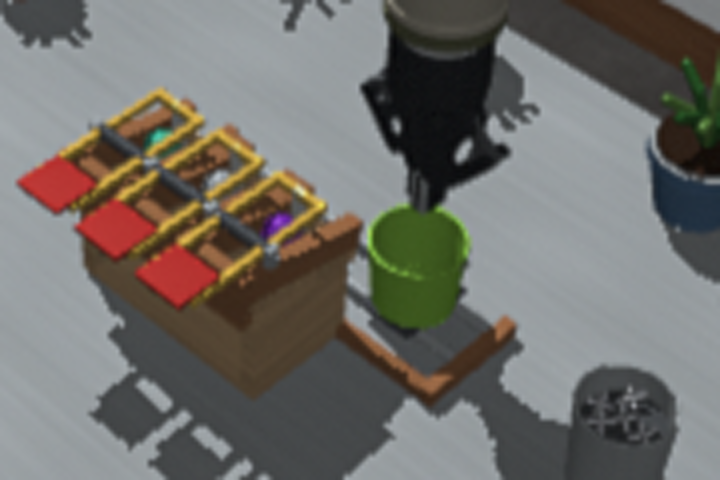

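```bash
python3 -m crank '[[1,[0.2,0,-2.3],[0,0,0]],[1,[0,0,-2.3],[0,0,0]],[1,[0,0,0],[0,0,0]],[1,[0,0.8,0],[0,0,0]],[1,[0,0.8,0],[0,0,0]],[1,[0,0.8,0],[0,0,0]],[1,[0,0.8,0],[0,0,0]],[1,[0,0.8,0],[0,0,0]],[1,[0,0.8,0],[0,0,0]],[1,[0,0.5,0],[0,0,0]],[1,[0,0.3,0],[0,0,0]],[1,[0,0,0],[0,0,0]]]'
python3 - <<'E'
from h import *
for c in("top","side","top","side"):
    p=viewer.camera(c); find(["bucket_rim","purple_ball_center"],p)
    if c=="top": f=p["frame"]
cv2.imwrite("pics/t2.png",cv2.resize(f[160:270,235:375],None,fx=5,fy=5,interpolation=cv2.INTER_CUBIC)[...,::-1])
E
```

```text
clock: 6.17
position: [0.6471, -0.0772, 0.0653]
ee_rot: [-0.5, 0.499, 0.501, 0.5]
ft_force: [0.3, -0.1, 1.4]
grip_width: -0.001
bucket_rim []
purple_ball_center [([0.432, 0.0477, 0.1514], 0.27)]
bucket_rim [([0.6322, -0.0926, 0.078], 0.65)]
purple_ball_center [([0.5358, -0.0835, 0.1167], 0.46)]
bucket_rim []
purple_ball_center []
bucket_rim [([0.634, -0.0955, 0.0796], 0.88)]
purple_ball_center [([0.5375, -0.0826, 0.1147], 0.48), ([0.5576, -0.017, 0.1017], 0.42)]
```

View pics/t2.png

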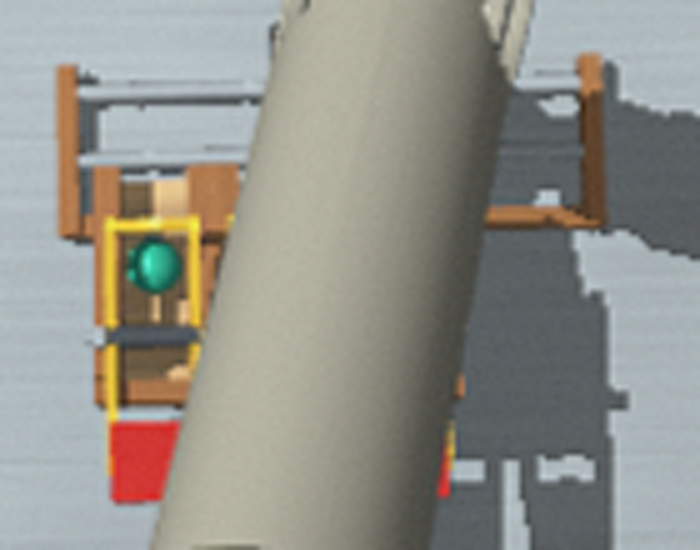

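```bash
python3 -m crank '[[1,[0,0.5,0],[0,0,0]],[1,[0,0.5,0],[0,0,0]],[1,[0,0.2,0],[0,0,0]],[1,[0,0,0],[0,0,0]],[1,[0,0,0],[0,0,0]],[1,[0,-1,0],[0,0,0]],[1,[0,-0.3,0],[0,0,0]],[1,[0,0,0],[0,0,0]],[1,[0,0,3],[0,0,0]],[1,[0,0,4],[0,0,0]],[1,[0,0,4],[0,0,0]],[1,[0,0,3],[0,0,0]]]'
python3 -m crank '[[1,[0,-4,0],[0,0,0]],[1,[0,-4,0],[0,0,0]],[1,[0,-4,0],[0,0,0]],[1,[0,-4,0],[0,0,0]],[1,[0,-4,0],[0,0,0]],[1,[-2,-3,0],[0,0,0]],[1,[-3,-2,0],[0,0,0]],[1,[-4,0,0],[0,0,0]],[1,[-3,0,0],[0,0,0]],[1,[0,0,0],[0,0,0]]]'
python3 - <<'E'
from h import *
for c in("side","top","side","top"):
    p=viewer.camera(c); find(["bucket_rim","purple_ball_center","paddle_right"],p)
f=p["frame"]
cv2.imwrite("pics/t3.png",cv2.resize(f[160:270,235:375],None,fx=5,fy=5,interpolation=cv2.INTER_CUBIC)[...,::-1])
E
```

```text
clock: 7.77
position: [0.6474, -0.08, 0.2088]
ee_rot: [0.501, -0.499, -0.499, -0.501]
ft_force: [1.3, -0.1, 1.4]
grip_width: 0.0
clock: 8.6
position: [0.5205, -0.3324, 0.2055]
ee_rot: [-0.498, 0.502, 0.499, 0.501]
ft_force: [0.8, 0.1, 0.5]
grip_width: 0.003
bucket_rim [([0.6352, -0.0807, 0.0797], 0.65)]
purple_ball_center [([0.5382, -0.0809, 0.1167], 0.43)]
paddle_right [([0.4307, -0.079, 0.1522], 0.96), ([0.5387, -0.082, 0.0959], 0.36)]
bucket_rim [([0.6333, -0.0718, 0.0809], 0.75), ([0.4318, 0.0447, 0.1498], 0.55)]
purple_ball_center [([0.5407, -0.0826, 0.1115], 0.5)]
paddle_right [([0.4345, -0.0794, 0.1492], 0.84)]
bucket_rim [([0.6329, -0.0831, 0.0781], 0.76)]
purple_ball_center [([0.5362, -0.0817, 0.1152], 0.59), ([0.3816, 0.399, -0.006], 0.24)]
paddle_right [([0.4303, -0.0838, 0.1542], 0.6)]
bucket_rim [([0.634, -0.0733, 0.081], 0.63)]
purple_ball_center [([0.5408, -0.083, 0.1111], 0.65)]
paddle_right [([0.4371, -0.0812, 0.1509], 0.69), ([0.4308, -0.0156, 0.1538], 0.25)]
```

View pics/t3.png

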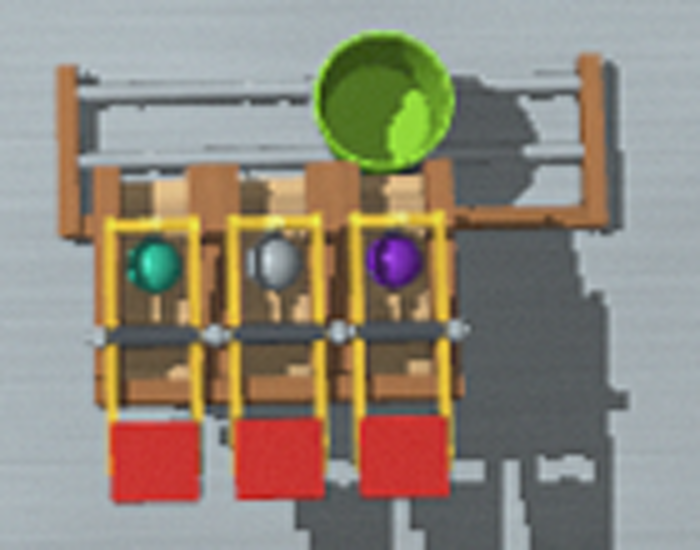

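The bucket is now at crop pixel (384,101) and the lane mouth at about (394,185). The bucket measures y ≈ -0.078 and the ball lane y ≈ -0.082, so it is well centred. Next I'll go above the right paddle.

```bash
python3 -m crank '[[1,[-1.2,3.6,0],[0,0,0]],[1,[-1.2,3.6,0],[0,0,0]],[1,[-1.3,3.6,0],[0,0,0]],[1,[-1.3,3.6,0],[0,0,0]],[1,[-1.3,3.6,0],[0,0,0]],[1,[-1.3,3.6,0],[0,0,0]],[1,[-1.4,3.4,0],[0,0,0]],[1,[0,0,0],[0,0,0]],[1,[0,0,-2],[0,0,0]],[1,[0,0,-1.5],[0,0,0]],[1,[0,0,0],[0,0,0]]]'
python3 - <<'E'
from h import *
p=viewer.camera("side"); find(["paddle_right"],p); f=p["frame"]
cv2.imwrite("pics/s4.png",cv2.resize(f[160:290,200:380],None,fx=4,fy=4,interpolation=cv2.INTER_CUBIC)[...,::-1])
E
```

```text
clock: 10.32
position: [0.4355, -0.0792, 0.1682]
ee_rot: [-0.499, 0.5, 0.501, 0.499]
ft_force: [-0.5, 0.1, -0.2]
grip_width: -0.001
paddle_right [([0.4296, -0.0848, 0.153], 0.81), ([0.4333, 0.0467, 0.156], 0.7)]
```

View pics/s4.png

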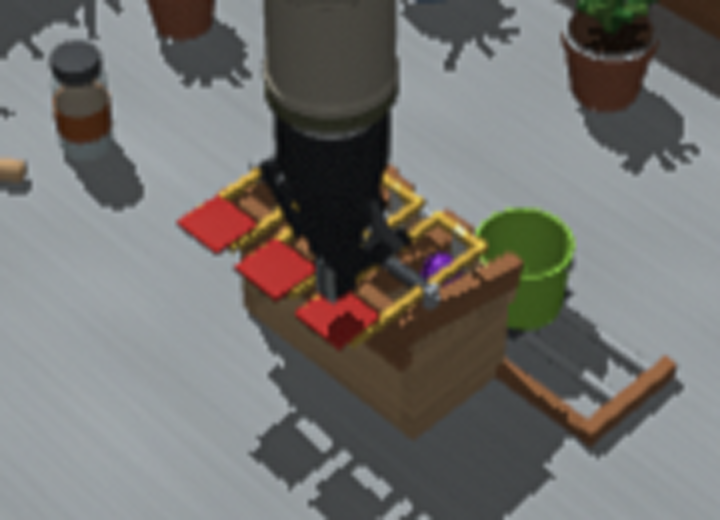

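```bash
python3 -m crank '[[1,[-0.2,-0.3,-1],[0,0,0]],[1,[0,0,-1],[0,0,0]],[1,[0,0,-1],[0,0,0]],[1,[0,0,-1],[0,0,0]],[1,[0,0,-0.8],[0,0,0]],[1,[0,0,0],[0,0,0]],[1,[0,0,0],[0,0,0]],[1,[0,0,0],[0,0,0]]]'
python3 - <<'E'
from h import *
print(telemetry.get_obs()["position"],telemetry.get_obs()["ft_force"])
p=viewer.camera("side"); find(["purple_ball_center","paddle_right","gate_right"],p); f=p["frame"]
cv2.imwrite("pics/s5.png",cv2.resize(f[160:290,200:380],None,fx=4,fy=4,interpolation=cv2.INTER_CUBIC)[...,::-1])
E
```

```text
clock: 11.08
position: [0.4356, -0.0826, 0.1223]
ee_rot: [0.5, -0.5, -0.5, -0.5]
ft_force: [-1.5, -0.8, 6.8]
grip_width: -0.001
[ 0.4355736  -0.08258811  0.122283  ] [-1.48173443 -0.81839405  6.83015316]
purple_ball_center [([0.6469, -0.0819, 0.0355], 0.35)]
paddle_right [([0.4358, -0.0808, 0.1225], 0.9), ([0.6777, 0.3834, -0.0001], 0.73)]
gate_right [([0.568, -0.0821, 0.1397], 0.93), ([0.6463, -0.0833, 0.0375], 0.51)]
```

View pics/s5.png

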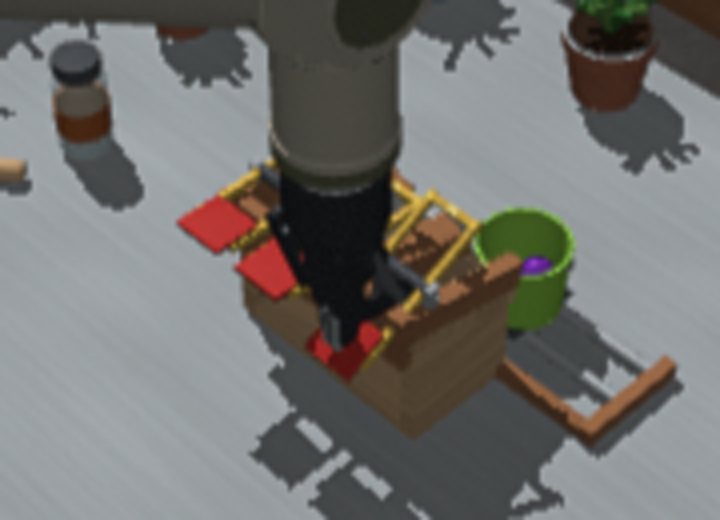

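The paddle is fully down and the purple ball is in the bucket (crop 537,265). I'll lift slowly and move clear.

```bash
python3 -m crank '[[1,[0,0,1],[0,0,0]],[1,[0,0,1],[0,0,0]],[1,[0,0,1],[0,0,0]],[1,[0,0,1.5],[0,0,0]],[1,[0,0,3],[0,0,0]],[1,[0,0,3],[0,0,0]],[1,[0,-4,0],[0,0,0]],[1,[0,-4,0],[0,0,0]],[1,[0,-4,0],[0,0,0]],[1,[0,-4,0],[0,0,0]],[1,[0,-4,0],[0,0,0]],[1,[0,-4,0],[0,0,0]]]'
python3 -m crank '[[1,[0,0,0],[0,0,0]],[1,[0,0,0],[0,0,0]],[1,[0,0,0],[0,0,0]],[1,[0,0,0],[0,0,0]],[1,[0,0,0],[0,0,0]],[1,[0,0,0],[0,0,0]]]'
python3 - <<'E'
from h import *
for c in ("side","top"):
    p=viewer.camera(c); find(["purple_ball_center","bucket_rim","paddle_right","paddle_middle","paddle_left","glass_marble_center","steel_ball_center","jacks_cup","seed_tin","spice_jar","herb_pot"],p)
cv2.imwrite("pics/t6.png",cv2.resize(p["frame"][140:290,220:460],None,fx=3,fy=3,interpolation=cv2.INTER_CUBIC)[...,::-1])
E
```

```text
clock: 12.28
position: [0.435, -0.3242, 0.2278]
ee_rot: [0.501, -0.499, -0.5, -0.5]
ft_force: [1.0, -0.1, -0.1]
grip_width: -0.003
clock: 12.78
position: [0.4355, -0.3213, 0.2275]
ee_rot: [0.501, -0.499, -0.501, -0.5]
ft_force: [-0.2, -0.2, 0.3]
grip_width: 0.003
purple_ball_center [([0.6464, -0.0847, 0.0339], 0.51)]
bucket_rim [([0.6325, -0.0835, 0.0791], 0.58)]
paddle_right [([0.4352, -0.0814, 0.1546], 0.84)]
paddle_middle []
paddle_left [([0.4321, 0.0462, 0.1566], 0.63), ([0.5536, 0.0448, 0.1054], 0.16)]
glass_marble_center [([0.5366, -0.0173, 0.1147], 0.58), ([0.5345, 0.0498, 0.1112], 0.45)]
steel_ball_center [([0.5355, -0.0175, 0.1145], 0.51)]
jacks_cup [([0.6085, -0.3431, 0.004], 0.56)]
seed_tin [([0.441, -0.3871, 0.0003], 0.95)]
spice_jar [([0.5087, 0.3203, -0.0001], 0.85), ([0.4408, -0.3903, -0.0015], 0.73)]
herb_pot [([0.4325, -0.0784, 0.1533], 0.61), ([0.676, 0.3844, 0.0007], 0.59)]
purple_ball_center [([0.634, -0.0777, 0.0816], 0.58), ([0.6499, -0.0814, 0.0333], 0.48)]
bucket_rim [([0.6355, -0.0747, 0.0797], 0.73), ([0.383, 0.3965, -0.0035], 0.55)]
paddle_right [([0.4337, -0.0802, 0.1532], 0.98)]
paddle_middle [([0.431, -0.0111, 0.1491], 0.81)]
paddle_left [([0.4363, 0.0466, 0.1498], 0.68)]
glass_marble_center [([0.5375, -0.016, 0.0952], 0.67), ([0.5362, 0.0517, 0.1125], 0.55)]
steel_ball_center [([0.5387, -0.0172, 0.0955], 0.7), ([0.5409, -0.0162, 0.115], 0.63)]
jacks_cup [([0.6149, -0.3439, -0.0032], 0.82), ([0.4309, 0.0484, 0.148], 0.46)]
seed_tin [([0.4422, -0.3882, -0.0012], 0.52)]
spice_jar [([0.5145, 0.3262, -0.003], 0.92)]
herb_pot [([0.6819, 0.3914, 0.0021], 0.7)]
```

View pics/t6.png

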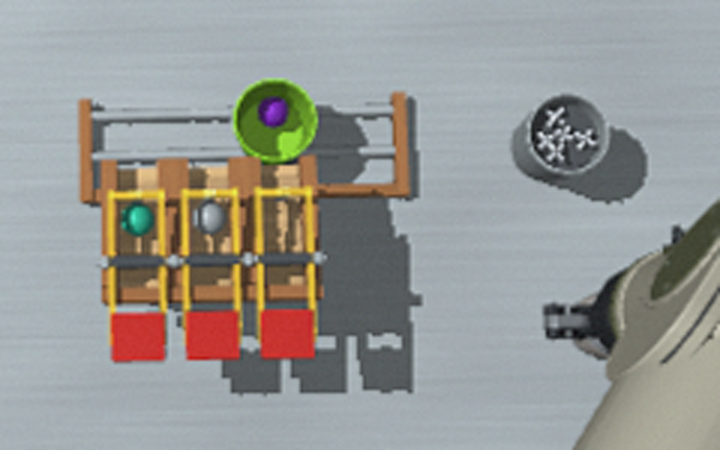

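The ball is in the bucket (273,111), all three paddles are up, the other two balls are in place, and the robot is clear. Handing in.

```bash
python3 -c "
from workcell import manip; print(manip.hand_in())"
```

```text
the job is handed in; nothing more can be done
None
```

The job is done and handed in: the purple ball rolled from the right lane into the lime bucket. The hand-in gave no verdict.

I slid the bucket under the right mouth with a shut fingertip inside its rim. Then I pressed the right paddle to its stop (paddle point z ≈ 0.122 m, about 6.8 N) until the ball had dropped. After that I let the paddle rise and moved the arm clear at about 13 s.

**Ball and bucket:** the ball rests about 45 mm below the rim and 14–16 mm from the bucket's centre (limit 30 mm). I didn't measure its speed.

**Levers and other balls:** all three paddles read at rest height, except that the side view missed the middle one. The glass marble and steel ball sit behind their gates.

**Bystanders:** the cup, jar, pot and tin measured where they began. I didn't re-measure the brush, but the arm went nowhere near it after setting off.

**Disagreements:** the two cameras differed by up to 9 mm on the bucket's y position (about -0.073 from the top, -0.082 from the side). Either value is within the 18 mm allowed for centring. The networks also gave a few false or duplicate hits, which I rejected by height and against the pictures.

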